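# Stand the toppled sample jar back in its lane

### The arm

A 6-joint arm with a two-finger parallel gripper is mounted at the origin on the work surface. World frame = base frame: x ahead of the robot, y to its left, z up, the work surface at z = 0. Lengths are in m, angles in degrees, forces in N, time in s.
With the tool pointing down it reaches from about 0.4 to 0.825 m from the base axis. Payload 7 kg.
Tool frame: the origin (TCP) lies on the centre line of the jaws, within the pads' length; the fingertips stand r.tip_reach ahead of it and the grasp point (between the pads) is the TCP (r.tip_reach is the distance from the TCP to the fingertips, in m); z points along the fingers, y is the line along which they close (so a half turn about z gives the same grasp; the last joint's range is limited). The gripper opens to 88 mm and grips with 3 to 60 N. Pads are 19 mm wide; open, the fingers measure 130 mm over their backs; the gripper's body (78 mm by 193 mm) begins 47 mm behind the grasp point.
Start: joints at [-49.498, 20.546, 0.682, 0, -70.136, -16.507], TCP at [0.274, -0.617, 0.246] pointing down, gripper open.
Joint ranges: [-176.03, 176.03], [-82.01, 121.73], [-58.28, 71.71], [-173.87, 95.51], [-174.79, -0.11], [-173.66, 173.66]. Speed limits (degrees/s): [136.94, 136.94, 172.46, 180, 180, 180].

### API

Orientations are given as [roll, pitch, yaw] about the fixed x, y, z axes, in that order (R = Rz(yaw) Ry(pitch) Rx(roll)).
In Python, from plant import sensors, cams, r gives the robot as it stands.
- The arm moves only by the tool drive_tool, never from a script. Its argument "rows" is a list of rows, each an object of numbers: "fingers": the gripper's target within -1 to 1 (fully open at 1, half-way at 0, shut at -1); "x", "y", "z": the shift along the tool's x, y, z in m; "spin": the turn about the tool's z in rad. A call has 1 to 10 rows; each row is the pose to reach, as a shift and turn from the pose commanded when the call began, along the tool's axes at that moment; what a row does not reach only later rows make up. A row lasts 1/8 s, in which the tool goes at most 62.5 mm and 10.7 degrees, less where a joint would pass 70% of its speed; a pose out of reach is approached as far as the arm can. A call with a gripper value outside its range is refused whole. The fingers move at their own pace and stop on an object; "newtons" is the grip in N (left out, the last holds). Time passes only in rows, so rows that repeat a pose let the fingers close. It gives the time, the measured TCP pose, the force, the opening and the grip force at its end, in the units of the state.
- sensors.get_state(): the state, without advancing time (a new reading comes with each control period).
- cams.capture(name): name is "scene" or "top" or "wrist"; returns a dict with "pixels" (400x640x3 uint8, red, green, blue), "intrinsics" (3x3 intrinsics, pixels), "eye" and "orientation" of the camera in the world; the wrist camera has in their place "T_tool_cam" (4x4, takes a point from camera to tool coordinates, whose origin is the TCP and whose axes are the flange's). Camera axes: x right, y up, looking along -z (the intrinsics and any distortion apply to the point x, -y, -z); pixel columns grow to the right and rows downward; lengths in m; the calibration is good to about 2 mm. A picture is of the moment at which its call begins: read the wrist's pose just before it. There is no depth.
- r.close_job(): hands the job in; it is judged then, once.
The state is a dict: "time_s": time; "joints": joint angles; "qd": joint speeds; "joint_torque": joint torques, N m; "tcp_pos": TCP position; "eef_rot": TCP orientation; "contact_force": force on the tool from outside, world axes, zero at the start; "moment": the same for the moment, N m; "gripper_width": finger opening in m; "gripper_force": force on a finger pad.
Only numpy, scipy, OpenCV 4.12 (cv2) and the standard library are available. Lean on these libraries where they do the work, as an engineer would, in place of code of your own. Each camera call takes 0.05 s, during which the arm holds its last target. There are 200 camera calls.

### The job

One of the three tall porcelain sample jars waiting for the furnace has toppled out of its row. Stand it upright on the empty place of the row, on its foot and in line with the other two tall jars, and let go of it; do not shove or knock over those two.

Things in the scene. Friction and masses are not known exactly. Their poses are not given: they have to be found in the camera images.
- jar: Toppled tall closed porcelain jar, rigid, 0.4 kg, foot-heavy: cylinder 56 mm across, 90 tall; thin neck; ball knob 28 mm across, centre 120 mm above the foot (134 overall). Lies before the row, knob roughly towards the robot, axis 28 mm up; hangs upright if pinched lightly (6 N) by the ball, keeps its tilt if gripped hard. Origin: foot centre; z runs foot to knob. The squat jar (68 across, 89 long) lying 190 mm aside is not the one.
- place: Empty place of the row: a flat dark disc 62 mm across painted on the board. One of three places 95 mm apart: between the standing jars or at one end. Origin: its centre, on the board's top (6 mm above the bench); z up, y roughly along the row, x away from the robot. A steel strip 20 mm high runs behind the row, its face 73 mm beyond the row's centre line.
- jar_a: A tall jar like the toppled one, standing on its place in the row. Origin: centre of its foot; z up through the ball knob.
- jar_b: The other tall jar standing on its place in the row. Origin: centre of its foot; z up through the ball knob.
Things that resemble listed ones, but are neither listed nor needed, are in the scene too. Leave any orange or pink look-alike of the jar alone.

How it is judged:
By the outcome, as a careful person would: the job done as asked, in the order asked, and still so for the second after the job is handed in, with the robot touching nothing.
It also fails if it takes over 54 s, if anything falls off the work surface, if the arm or the gripper's body presses on something with over 40 N, if the wrist force passes 120 N, or if a joint passes its speed limit or range.

## Working session

There is one attempt and no reset: what is moved stays moved. The work goes in short steps, Python scripts to look and compute and a tool call to move; the robot and the scene stay as the last step left them, time stands still between calls to the robot, and variables do not carry over. Pictures are saved under pics/ and viewed, at most 10 in all, crops included, and the job is handed in when it is done.

Besides the shell and the picture viewer there is one more tool, called after ">>>" by a JSON object that holds its "method" and its "body", one argument or row to a line. drive_tool: Moves the arm, as the interface text tells. Its arguments: {"type":"object","properties":{"rows":{"type":"array"},"newtons":{"type":"number"}},"required":["rows"]}

```bash
mkdir -p pics; ls; python3 - <<'E'
from plant import sensors,cams,r
import cv2,numpy as np
s=sensors.get_state()
print(s, r.tip_reach)
for n in("scene","top"):
    c=cams.capture(n); cv2.imwrite(f"pics/{n}0.png",c["pixels"][:,:,::-1]); print(n,c["intrinsics"],c["eye"],c["orientation"],c.keys())
    np.save(f"pics/{n}0.npy",c["pixels"])
E
```

```text
pics
{'time_s': 0.0, 'joints': array([-4.94982587e+01,  2.05906518e+01,  6.33608287e-01, -2.01268957e-02,
       -7.01374581e+01, -1.65077274e+01]), 'qd': array([ 0.0370599 ,  0.00325783,  0.03080259, -0.01584208,  0.08755496,
       -0.01141463]), 'joint_torque': array([-6.11195610e-04, -5.82718277e+01,  2.93061090e+01,  6.99742377e+00,
        7.02840698e-03, -1.75933474e-04]), 'tcp_pos': array([ 0.27427485, -0.61624936,  0.24463024]), 'eef_rot': array([ 1.79904017e+02, -8.71396263e-03, -1.56012833e+02]), 'contact_force': array([ 0.77172112, -1.12242769, -0.01381735]), 'moment': array([-0.01361959,  0.04671347, -0.00923825]), 'gripper_force': 0.0, 'gripper_width': 0.08769100405905404} 0.019
scene [[420.12849058   0.         320.66752861]
 [  0.         420.12849058 196.73480309]
 [  0.           0.           1.        ]] [1.20124346 0.06042474 0.69647907] [ 49.15620027  -0.83514951 104.52943639] dict_keys(['pixels', 'intrinsics', 'eye', 'orientation'])
top [[393.38314722   0.         315.20797476]
 [  0.         393.38314722 199.62626157]
 [  0.           0.           1.        ]] [ 0.34754277 -0.10706414  1.0463503 ] [  7.03183492  -0.15256378 -88.2950317 ] dict_keys(['pixels', 'intrinsics', 'eye', 'orientation'])
```

View pics/scene0.png

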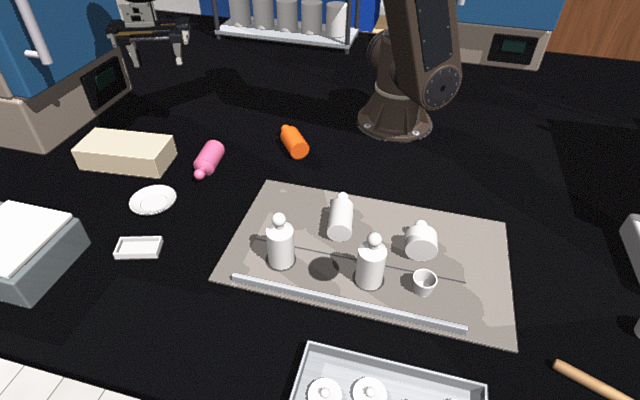

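View pics/top0.png

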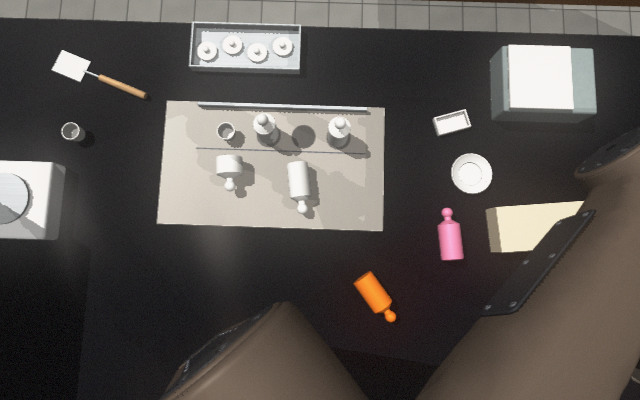

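The empty place is the dark disc between the two standing jars: scene (324,268), top (303,137). The toppled tall jar is at top (300,187), with its knob at (303,208) and at scene (342,197). The squat jar is at top (229,170).

```bash
cat > h.py <<'E'
import numpy as np,cv2
from scipy.spatial.transform import Rotation as R
def ray(c,uv,T=None):
    K=c["intrinsics"];d=np.linalg.inv(K)@[uv[0],uv[1],1];d=np.array([d[0],-d[1],-d[2]])
    if T is None: o=np.array(c["eye"]);M=R.from_euler("xyz",c["orientation"],degrees=True).as_matrix()
    else: o=T[:3,3];M=T[:3,:3]
    d=M@d;return o,d/np.linalg.norm(d)
def plane(o,d,z): return o+d*(z-o[2])/d[2]
def meet(a,b):
    (o1,d1),(o2,d2)=a,b
    t=np.linalg.lstsq(np.c_[d1,-d2],o2-o1,rcond=None)[0]
    p,q=o1+t[0]*d1,o2+t[1]*d2
    return (p+q)/2,np.linalg.norm(p-q)
E
python3 - <<'E'
import cv2,numpy as np
a=cv2.imread("pics/scene0.png")[180:300,240:450];b=cv2.imread("pics/top0.png")[95:220,210:360]
a=cv2.resize(a,None,fx=3.8,fy=3.8,interpolation=cv2.INTER_CUBIC)
cv2.imwrite("pics/s_z.png",a[:,:800]); cv2.imwrite("pics/t_z.png",cv2.resize(b,None,fx=4.5,fy=4.5,interpolation=cv2.INTER_CUBIC))
E
```

```text
(no output)
```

View pics/s_z.png

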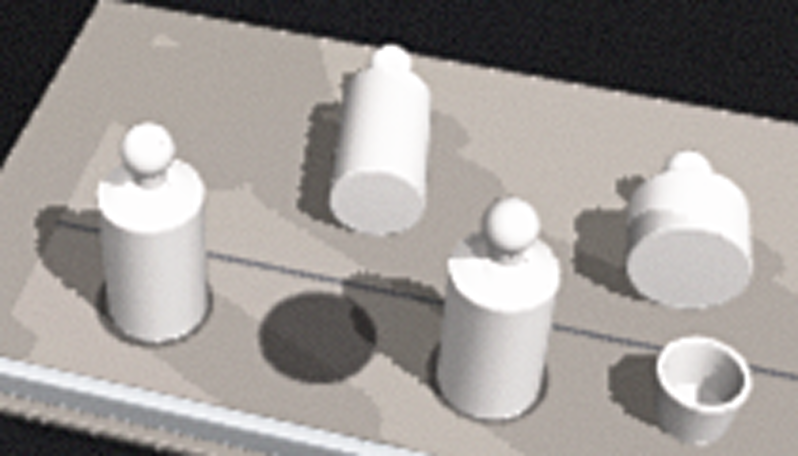

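View pics/t_z.png

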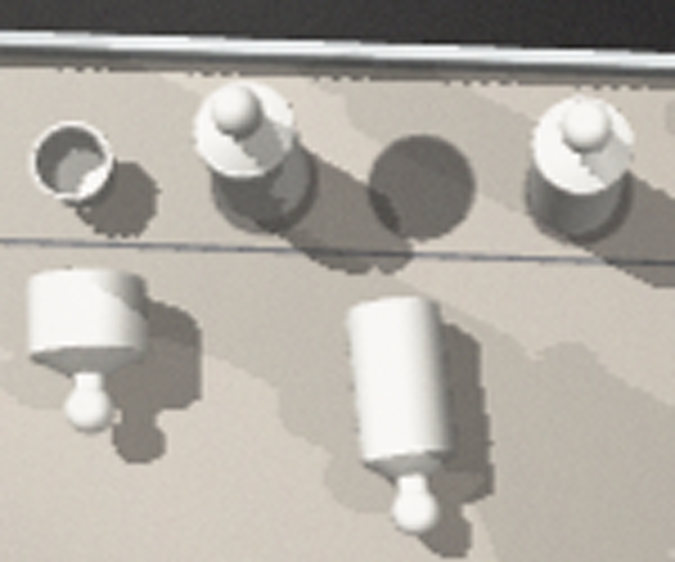

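The zooms show the knob balls at scene-zoom (148,150) and (512,225), which are top-zoom (588,125) and (236,110). The disc is at (318,337) / (422,187), and the fallen knob at (391,61) / (415,507).

```bash
python3 - <<'E'
from h import *
from plant import cams
S=cams.capture("scene");T=cams.capture("top")
s=lambda x,y:ray(S,((x+.5)/3.8-.5+240,(y+.5)/3.8-.5+180))
t=lambda x,y:ray(T,((x+.5)/4.5-.5+210,(y+.5)/4.5-.5+95))
np.set_printoptions(precision=4,suppress=True)
for n,a,b in [("ballA(-y)",(148,150),(588,125)),("ballB(+y)",(512,225),(236,110)),("disc",(318,337),(422,187)),("knob",(391,61),(415,507))]:
    print(n,*meet(s(*a),t(*b)))
print("knob z34",plane(*t(415,507),.034),"disc z6",plane(*t(422,187),.006),plane(*s(318,337),.006))
print("body far/near mid z34",plane(*t(393,302),.034),plane(*t(407,458),.034))
E
```

```text
ballA(-y) [ 0.6496 -0.1597  0.1287] 0.002458307066364781
ballB(+y) [0.6524 0.0288 0.1285] 0.0019825523632726635
disc [ 0.648  -0.0678  0.0077] 0.0019239728558914553
knob [ 0.4503 -0.0715  0.0436] 0.0018984138756511922
knob z34 [ 0.4515 -0.0721  0.034 ] disc z6 [ 0.6487 -0.0687  0.006 ] [ 0.6465 -0.0672  0.006 ]
body far/near mid z34 [ 0.5712 -0.0552  0.034 ] [ 0.4797 -0.0665  0.034 ]
```

```bash
cat >> h.py <<'E'
def shift(s,target,yaw=None):
    M=R.from_euler("xyz",s["eef_rot"],degrees=True).as_matrix()
    d=M.T@(np.array(target)-s["tcp_pos"])
    sp=0 if yaw is None else -np.radians((yaw-s["eef_rot"][2]+90)%180-90)
    return np.round(np.r_[d,sp],4)
E
python3 - <<'E'
from h import *
from plant import sensors
print(shift(sensors.get_state(),[.43,-.074,.22],-172.5))
E
```

```text
[-0.3628  0.4322  0.0254  0.2878]
```

>>> {"method": "drive_tool", "body": {
  "rows": [
    {"x": -0.363,"y": 0.432,"z": 0.025,"spin": 0.288,"fingers": 1},
    {"x": -0.363,"y": 0.432,"z": 0.025,"spin": 0.288,"fingers": 1},
    {"x": -0.363,"y": 0.432,"z": 0.025,"spin": 0.288,"fingers": 1},
    {"x": -0.363,"y": 0.432,"z": 0.025,"spin": 0.288,"fingers": 1},
    {"x": -0.363,"y": 0.432,"z": 0.025,"spin": 0.288,"fingers": 1},
    {"x": -0.363,"y": 0.432,"z": 0.025,"spin": 0.288,"fingers": 1},
    {"x": -0.363,"y": 0.432,"z": 0.025,"spin": 0.288,"fingers": 1},
    {"x": -0.363,"y": 0.432,"z": 0.025,"spin": 0.288,"fingers": 1},
    {"x": -0.363,"y": 0.432,"z": 0.025,"spin": 0.288,"fingers": 1},
    {"x": -0.363,"y": 0.432,"z": 0.025,"spin": 0.288,"fingers": 1}
  ]
}}

```text
time_s: 1.45
tcp_pos: [0.4313, -0.0709, 0.2206]
eef_rot: [180.0, 0.0, -172.2]
contact_force: [-0.2, -0.6, 0.1]
gripper_width: 0.0875
gripper_force: 0.0
```

```bash
python3 - <<'E'
from h import *
from plant import sensors,cams
cams.capture("wrist")
s=sensors.get_state();c=cams.capture("wrist");print(s["tcp_pos"],s["eef_rot"],c["T_tool_cam"])
cv2.imwrite("pics/w1.png",c["pixels"][:,:,::-1])
import pickle;pickle.dump((s,c),open("w1.pkl","wb"))
E
```

```text
[ 0.43082233 -0.07230872  0.22055886] [ 1.79993343e+02  4.66326105e-03 -1.72254503e+02] [[ 7.72178276e-04  9.68011212e-01  2.50905753e-01  6.74266213e-02]
 [ 9.99998903e-01 -4.30350164e-04 -1.41723990e-03 -7.69241350e-04]
 [-1.26392679e-03  2.50906572e-01 -9.68010483e-01 -1.40306624e-01]
 [ 0.00000000e+00  0.00000000e+00  0.00000000e+00  1.00000000e+00]]
```

View pics/w1.png

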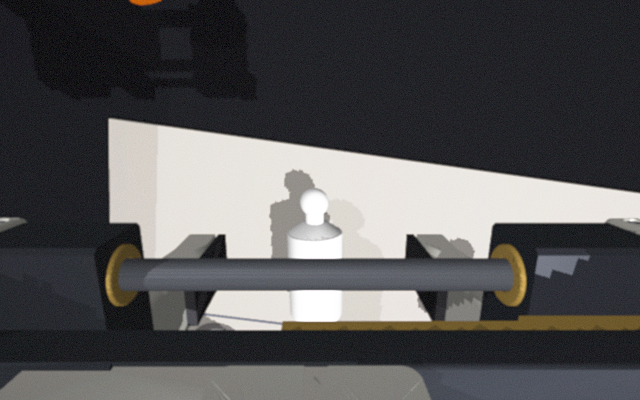

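The wrist view shows the toppled jar lined up with the tool, with its knob at (314,202) and its body between columns 289 and 342.

```bash
python3 - <<'E'
from h import *
import pickle
from plant import sensors,cams
s,c=pickle.load(open("w1.pkl","rb"))
T=np.eye(4);T[:3,:3]=R.from_euler("xyz",s["eef_rot"],degrees=True).as_matrix();T[:3,3]=s["tcp_pos"];T=T@c["T_tool_cam"]
t=cams.capture("top")
w=ray(c,(314,202),T);a=ray(t,((415.5)/4.5-.5+210,507.5/4.5-.5+95))
print(meet(w,a),plane(*w,.034),plane(*a,.034)); 
for uv in [(315.5,236),(315.5,315)]: print(plane(*ray(c,uv,T),.034))
s=sensors.get_state();print(shift(s,[.4510,-.0725,.036]))
E
```

```text
(array([ 0.45256737, -0.07143748,  0.02332658]), np.float64(0.0005033120668827608)) [ 0.44977542 -0.07153325  0.034     ] [ 0.45146756 -0.07205834  0.034     ]
[ 0.48464511 -0.06527947  0.034     ]
[ 0.57370707 -0.0530989   0.034     ]
[-0.021  -0.0008  0.1845  0.    ]
```

>>> {"method": "drive_tool", "body": {
  "newtons": 6,
  "rows": [
    {"x": -0.02,"y": -0.001,"z": 0.05,"fingers": 1},
    {"x": -0.02,"y": -0.001,"z": 0.1,"fingers": 1},
    {"x": -0.02,"y": -0.001,"z": 0.15,"fingers": 1},
    {"x": -0.02,"y": -0.001,"z": 0.175,"fingers": 1},
    {"x": -0.02,"y": -0.001,"z": 0.186,"fingers": 1},
    {"x": -0.02,"y": -0.001,"z": 0.186,"fingers": 0.2},
    {"x": -0.02,"y": -0.001,"z": 0.186,"fingers": -0.2},
    {"x": -0.02,"y": -0.001,"z": 0.186,"fingers": -1},
    {"x": -0.02,"y": -0.001,"z": 0.186,"fingers": -1},
    {"x": -0.02,"y": -0.001,"z": 0.186,"fingers": -1}
  ]
}}

```text
invalid input
```

>>> {"method": "drive_tool", "body": {
  "rows": [
    {"fingers": -1},
    {"fingers": -1},
    {"fingers": -1},
    {"fingers": -1}
  ]
}}

```text
invalid input
```

>>> {"method": "drive_tool", "body": {
  "newtons": 6,
  "rows": [
    {"x": -0.02,"y": -0.001,"z": 0.05,"spin": 0,"fingers": 1},
    {"x": -0.02,"y": -0.001,"z": 0.1,"spin": 0,"fingers": 1},
    {"x": -0.02,"y": -0.001,"z": 0.15,"spin": 0,"fingers": 1},
    {"x": -0.02,"y": -0.001,"z": 0.175,"spin": 0,"fingers": 1},
    {"x": -0.02,"y": -0.001,"z": 0.186,"spin": 0,"fingers": 1},
    {"x": -0.02,"y": -0.001,"z": 0.186,"spin": 0,"fingers": 0.2},
    {"x": -0.02,"y": -0.001,"z": 0.186,"spin": 0,"fingers": -0.2},
    {"x": -0.02,"y": -0.001,"z": 0.186,"spin": 0,"fingers": -1},
    {"x": -0.02,"y": -0.001,"z": 0.186,"spin": 0,"fingers": -1},
    {"x": -0.02,"y": -0.001,"z": 0.186,"spin": 0,"fingers": -1}
  ]
}}

```text
time_s: 2.85
tcp_pos: [0.4506, -0.0726, 0.0349]
eef_rot: [180.0, 0.0, -172.5]
contact_force: [0.7, 0.1, -0.6]
gripper_width: 0.0433
gripper_force: 0.0
```

>>> {"method": "drive_tool", "body": {
  "newtons": 6,
  "rows": [
    {"x": 0,"y": 0,"z": 0,"spin": 0,"fingers": -1},
    {"x": 0,"y": 0,"z": 0,"spin": 0,"fingers": -1},
    {"x": 0,"y": 0,"z": 0,"spin": 0,"fingers": -1},
    {"x": 0,"y": 0,"z": 0,"spin": 0,"fingers": -1},
    {"x": 0,"y": 0,"z": 0,"spin": 0,"fingers": -1}
  ]
}}

```text
time_s: 3.48
tcp_pos: [0.4504, -0.0727, 0.0346]
eef_rot: [180.0, 0.0, -172.5]
contact_force: [-0.8, 1.2, 2.0]
gripper_width: 0.0271
gripper_force: 6.0
```

>>> {"method": "drive_tool", "body": {
  "newtons": 6,
  "rows": [
    {"x": 0,"y": 0,"z": -0.01,"spin": 0,"fingers": -1},
    {"x": 0,"y": 0,"z": -0.02,"spin": 0,"fingers": -1},
    {"x": 0,"y": 0,"z": -0.03,"spin": 0,"fingers": -1},
    {"x": 0,"y": 0,"z": -0.04,"spin": 0,"fingers": -1},
    {"x": 0,"y": 0,"z": -0.05,"spin": 0,"fingers": -1},
    {"x": 0,"y": 0,"z": -0.06,"spin": 0,"fingers": -1},
    {"x": 0,"y": 0,"z": -0.07,"spin": 0,"fingers": -1},
    {"x": 0,"y": 0,"z": -0.08,"spin": 0,"fingers": -1},
    {"x": 0,"y": 0,"z": -0.09,"spin": 0,"fingers": -1},
    {"x": 0,"y": 0,"z": -0.1,"spin": 0,"fingers": -1}
  ]
}}

```text
time_s: 4.72
tcp_pos: [0.45, -0.0728, 0.1349]
eef_rot: [180.0, -0.0, -172.5]
contact_force: [0.4, 0.3, -6.2]
gripper_width: 0.0271
gripper_force: 6.0
```

>>> {"method": "drive_tool", "body": {
  "newtons": 6,
  "rows": [
    {"x": 0,"y": 0,"z": -0.01,"spin": 0,"fingers": -1},
    {"x": 0,"y": 0,"z": -0.02,"spin": 0,"fingers": -1},
    {"x": 0,"y": 0,"z": -0.03,"spin": 0,"fingers": -1},
    {"x": 0,"y": 0,"z": -0.04,"spin": 0,"fingers": -1},
    {"x": 0,"y": 0,"z": -0.05,"spin": 0,"fingers": -1},
    {"x": 0,"y": 0,"z": -0.05,"spin": 0,"fingers": -1},
    {"x": 0,"y": 0,"z": -0.05,"spin": 0,"fingers": -1},
    {"x": 0,"y": 0,"z": -0.05,"spin": 0,"fingers": -1}
  ]
}}

```text
time_s: 5.72
tcp_pos: [0.4502, -0.0728, 0.1841]
eef_rot: [180.0, -0.0, -172.5]
contact_force: [-0.1, 0.7, -5.2]
gripper_width: 0.0275
gripper_force: 6.0
```

```bash
python3 - <<'E'
from h import *
from plant import sensors,cams
s=sensors.get_state();print(s["gripper_width"],s["tcp_pos"],s["contact_force"])
c=cams.capture("scene");a=c["pixels"][100:300,230:450,::-1]
t=cams.capture("top")["pixels"][95:295,210:360,::-1]
m=np.hstack([a,t]);cv2.imwrite("pics/lift.png",cv2.resize(m,None,fx=2.1,fy=2.1,interpolation=cv2.INTER_CUBIC))
print(shift(s,[.649,-.0665,.19],-179))
E
```

```text
0.027540851096695823 [ 0.4502077  -0.07276219  0.18413676] [-0.10865539  0.69452608 -5.16666328]
[-0.1979 -0.0197 -0.006   0.1133]
```

View pics/lift.png

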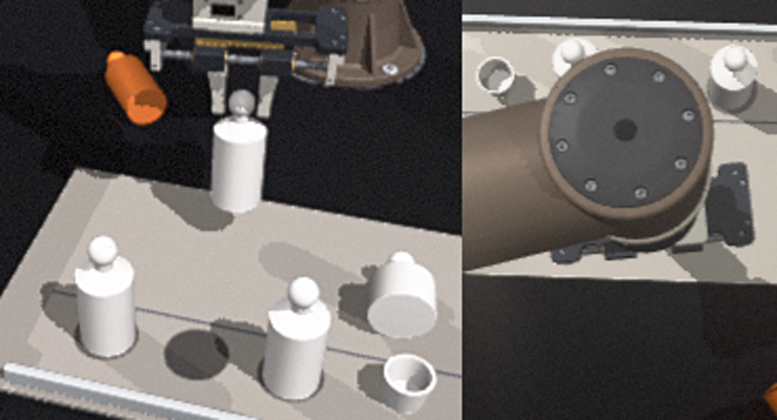

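The jar hangs upright: its ball is at zoom (241,102) and its foot at (237,205). Next I'll carry it over the place gently.

>>> {"method": "drive_tool", "body": {
  "newtons": 6,
  "rows": [
    {"x": -0.005,"y": -0.003,"z": -0.006,"spin": 0.02,"fingers": -1},
    {"x": -0.015,"y": -0.006,"z": -0.006,"spin": 0.04,"fingers": -1},
    {"x": -0.03,"y": -0.01,"z": -0.006,"spin": 0.06,"fingers": -1},
    {"x": -0.048,"y": -0.014,"z": -0.006,"spin": 0.08,"fingers": -1},
    {"x": -0.066,"y": -0.017,"z": -0.006,"spin": 0.1,"fingers": -1},
    {"x": -0.084,"y": -0.02,"z": -0.006,"spin": 0.113,"fingers": -1},
    {"x": -0.102,"y": -0.02,"z": -0.006,"spin": 0.113,"fingers": -1},
    {"x": -0.12,"y": -0.02,"z": -0.006,"spin": 0.113,"fingers": -1},
    {"x": -0.138,"y": -0.02,"z": -0.006,"spin": 0.113,"fingers": -1},
    {"x": -0.154,"y": -0.02,"z": -0.006,"spin": 0.113,"fingers": -1}
  ]
}}

```text
time_s: 7.08
tcp_pos: [0.6071, -0.0722, 0.1905]
eef_rot: [180.0, 0.0, -179.0]
contact_force: [0.1, -1.4, -4.9]
gripper_width: 0.0269
gripper_force: 6.0
```

```bash
python3 - <<'E'
from h import *
from plant import sensors,cams
s=sensors.get_state();print(s["tcp_pos"],s["eef_rot"],s["gripper_width"])
print(shift(s,[.649,-.0665,.19],-179))
E
```

```text
[ 0.60709466 -0.07215169  0.19051967] [ 1.79997190e+02  2.27719343e-02 -1.78961624e+02] 0.026931344288361695
[-0.042   0.0049  0.0005  0.0007]
```

>>> {"method": "drive_tool", "body": {
  "newtons": 6,
  "rows": [
    {"x": -0.012,"y": 0.005,"z": 0,"spin": 0,"fingers": -1},
    {"x": -0.022,"y": 0.005,"z": 0,"spin": 0,"fingers": -1},
    {"x": -0.03,"y": 0.005,"z": 0,"spin": 0,"fingers": -1},
    {"x": -0.036,"y": 0.005,"z": 0,"spin": 0,"fingers": -1},
    {"x": -0.04,"y": 0.005,"z": 0.01,"spin": 0,"fingers": -1},
    {"x": -0.042,"y": 0.005,"z": 0.02,"spin": 0,"fingers": -1},
    {"x": -0.042,"y": 0.005,"z": 0.03,"spin": 0,"fingers": -1},
    {"x": -0.042,"y": 0.005,"z": 0.04,"spin": 0,"fingers": -1},
    {"x": -0.042,"y": 0.005,"z": 0.045,"spin": 0,"fingers": -1},
    {"x": -0.042,"y": 0.005,"z": 0.045,"spin": 0,"fingers": -1}
  ]
}}

```text
time_s: 8.32
tcp_pos: [0.6473, -0.0668, 0.1451]
eef_rot: [-180.0, -0.1, -179.0]
contact_force: [-0.1, 0.2, -4.7]
gripper_width: 0.0273
gripper_force: 6.0
```

>>> {"method": "drive_tool", "body": {
  "newtons": 6,
  "rows": [
    {"x": 0,"y": 0,"z": 0,"spin": 0,"fingers": -1},
    {"x": 0,"y": 0,"z": 0,"spin": 0,"fingers": -1},
    {"x": 0,"y": 0,"z": 0,"spin": 0,"fingers": -1},
    {"x": 0,"y": 0,"z": 0,"spin": 0,"fingers": -1},
    {"x": 0,"y": 0,"z": 0,"spin": 0,"fingers": -1},
    {"x": 0,"y": 0,"z": 0,"spin": 0,"fingers": -1},
    {"x": 0,"y": 0,"z": 0,"spin": 0,"fingers": -1},
    {"x": 0,"y": 0,"z": 0,"spin": 0,"fingers": -1}
  ]
}}

```text
time_s: 9.32
tcp_pos: [0.6475, -0.0667, 0.1455]
eef_rot: [180.0, -0.0, -179.0]
contact_force: [-0.6, -0.1, -5.4]
gripper_width: 0.0275
gripper_force: 6.0
```

```bash
python3 - <<'E'
from h import *
from plant import sensors,cams
s=sensors.get_state();print(s["tcp_pos"],s["eef_rot"],s["gripper_width"],s["contact_force"])
c=cams.capture("scene");a=c["pixels"][180:310,250:410,::-1];np.save("pl.npy",c["pixels"])
cv2.imwrite("pics/pl.png",cv2.resize(a,None,fx=4.5,fy=4.5,interpolation=cv2.INTER_CUBIC))
E
```

```text
[ 0.6475323  -0.06674838  0.145549  ] [ 1.79999730e+02 -5.59545763e-03 -1.78979488e+02] 0.02749037114080139 [-0.62932533 -0.10046147 -5.38431603]
```

View pics/pl.png

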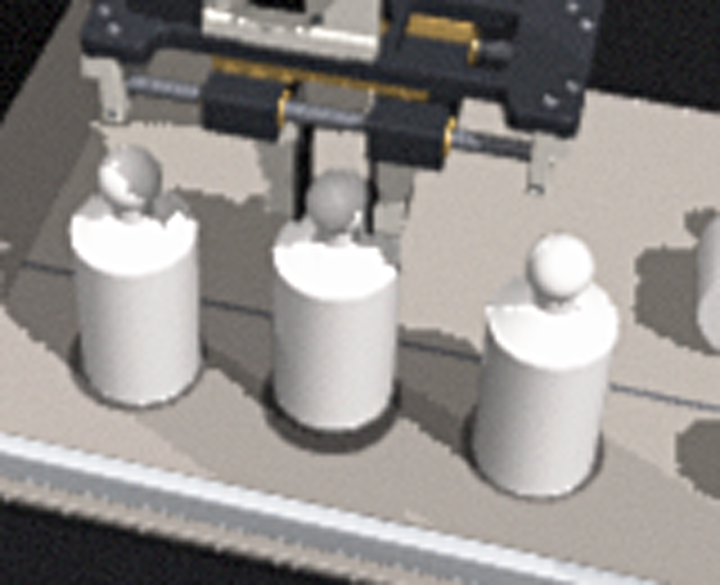

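The jar hangs upright over the disc: its foot is centred at column 334 of the crop and the disc at 333. The balls are at (130,177), (339,203) and (561,267).

```bash
python3 - <<'E'
from h import *
from plant import sensors,cams
S=cams.capture("scene");np.set_printoptions(precision=4,suppress=True)
p=lambda x,y,z:plane(*ray(S,((x+.5)/4.5-.5+250,(y+.5)/4.5-.5+180)),z)
a,b=p(130,177,.126),p(561,267,.126)
print(a,b,(a+b)/2,p(339,203,.1445))
print("foot front",p(140,402,.006),p(537,492,.006),p(333,427,.0245),"disc front",p(333,449,.006))
E
```

```text
[ 0.6465 -0.1598  0.126 ] [0.6501 0.0295 0.126 ] [ 0.6483 -0.0652  0.126 ] [ 0.6563 -0.0643  0.1445]
foot front [ 0.6715 -0.1528  0.006 ] [0.6737 0.0343 0.006 ] [ 0.6766 -0.0593  0.0245] disc front [ 0.6744 -0.0595  0.006 ]
```

>>> {"method": "drive_tool", "body": {
  "newtons": 6,
  "rows": [
    {"x": 0,"y": 0,"z": 0.004,"spin": 0,"fingers": -1},
    {"x": 0,"y": 0,"z": 0.008,"spin": 0,"fingers": -1},
    {"x": 0,"y": 0,"z": 0.012,"spin": 0,"fingers": -1},
    {"x": 0,"y": 0,"z": 0.014,"spin": 0,"fingers": -1},
    {"x": 0,"y": 0,"z": 0.015,"spin": 0,"fingers": -1},
    {"x": 0,"y": 0,"z": 0.015,"spin": 0,"fingers": -1},
    {"x": 0,"y": 0,"z": 0.015,"spin": 0,"fingers": -1},
    {"x": 0,"y": 0,"z": 0.015,"spin": 0,"fingers": -1}
  ]
}}

```text
time_s: 10.42
tcp_pos: [0.6496, -0.0669, 0.1332]
eef_rot: [-180.0, 0.3, -178.9]
contact_force: [-1.0, 0.5, 8.4]
gripper_width: 0.0274
gripper_force: 6.0
```

```bash
python3 - <<'E'
from h import *
from plant import sensors,cams
s=sensors.get_state();print(s["tcp_pos"],s["gripper_width"],s["contact_force"])
c=cams.capture("scene");a=c["pixels"][180:310,250:410,::-1]
cv2.imwrite("pics/pl2.png",cv2.resize(a,None,fx=4.5,fy=4.5,interpolation=cv2.INTER_CUBIC))
E
```

```text
[ 0.6496287  -0.06685742  0.1331641 ] 0.02736457453961114 [-1.0231735   0.4634558   8.38518253]
```

View pics/pl2.png

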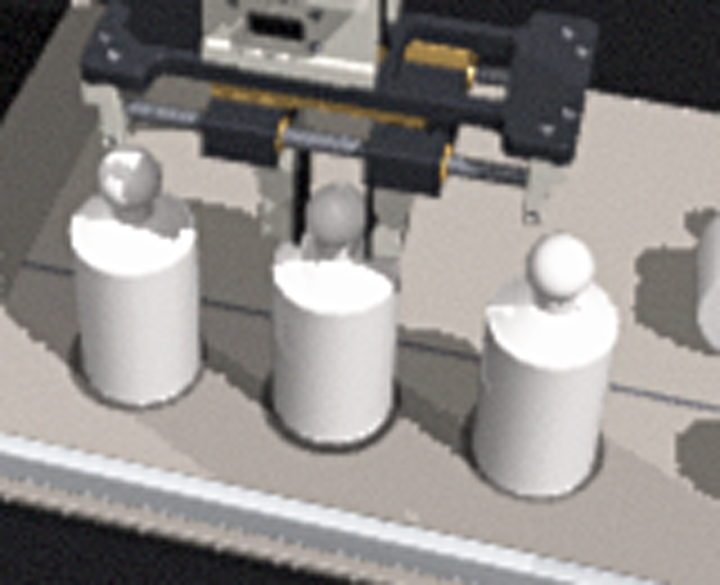

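The foot has already touched down (up-force 8 N). It is centred sideways on the disc (334 against 333.5) but sits about 2 mm towards the robot. I'll lift a little, nudge it 2 mm away, and set it down softly.

>>> {"method": "drive_tool", "body": {
  "newtons": 6,
  "rows": [
    {"x": 0,"y": 0,"z": -0.004,"spin": 0,"fingers": -1},
    {"x": 0,"y": 0,"z": -0.008,"spin": 0,"fingers": -1},
    {"x": -0.002,"y": 0,"z": -0.008,"spin": 0,"fingers": -1},
    {"x": -0.002,"y": 0,"z": -0.008,"spin": 0,"fingers": -1},
    {"x": -0.002,"y": 0,"z": -0.008,"spin": 0,"fingers": -1},
    {"x": -0.002,"y": 0,"z": -0.006,"spin": 0,"fingers": -1},
    {"x": -0.002,"y": 0,"z": -0.004,"spin": 0,"fingers": -1},
    {"x": -0.002,"y": 0,"z": -0.003,"spin": 0,"fingers": -1},
    {"x": -0.002,"y": 0,"z": -0.003,"spin": 0,"fingers": -1},
    {"x": -0.002,"y": 0,"z": -0.003,"spin": 0,"fingers": -1}
  ]
}}

```text
time_s: 11.72
tcp_pos: [0.6495, -0.0667, 0.1336]
eef_rot: [180.0, -0.0, -179.0]
contact_force: [-0.5, 0.3, -4.7]
gripper_width: 0.0271
gripper_force: 6.0
```

>>> {"method": "drive_tool", "body": {
  "newtons": 6,
  "rows": [
    {"x": 0,"y": 0,"z": 0.001,"spin": 0,"fingers": -1},
    {"x": 0,"y": 0,"z": 0.001,"spin": 0,"fingers": -1},
    {"x": 0,"y": 0,"z": 0.0015,"spin": 0,"fingers": -1},
    {"x": 0,"y": 0,"z": 0.0015,"spin": 0,"fingers": -1},
    {"x": 0,"y": 0,"z": 0.0015,"spin": 0,"fingers": -1}
  ]
}}

```text
time_s: 12.35
tcp_pos: [0.6502, -0.0668, 0.1334]
eef_rot: [-180.0, 0.1, -179.0]
contact_force: [-2.4, 0.2, 6.4]
gripper_width: 0.0272
gripper_force: 6.0
```

>>> {"method": "drive_tool", "body": {
  "newtons": 6,
  "rows": [
    {"x": 0,"y": 0,"z": -0.0008,"spin": 0,"fingers": -1},
    {"x": 0,"y": 0,"z": -0.0008,"spin": 0,"fingers": -1},
    {"x": 0,"y": 0,"z": -0.0008,"spin": 0,"fingers": -1}
  ]
}}

```text
time_s: 12.72
tcp_pos: [0.6498, -0.0668, 0.1333]
eef_rot: [-180.0, 0.0, -179.0]
contact_force: [-1.9, -0.3, 6.1]
gripper_width: 0.0272
gripper_force: 6.0
```

```bash
python3 - <<'E'
from h import *
from plant import sensors,cams
s=sensors.get_state();print(s["tcp_pos"],s["contact_force"])
c=cams.capture("scene");a=c["pixels"][180:310,250:410,::-1]
cv2.imwrite("pics/pl3.png",cv2.resize(a,None,fx=4.5,fy=4.5,interpolation=cv2.INTER_CUBIC))
E
```

```text
[ 0.64983462 -0.06675283  0.13332128] [-1.88185716 -0.25508977  6.07436559]
```

View pics/pl3.png

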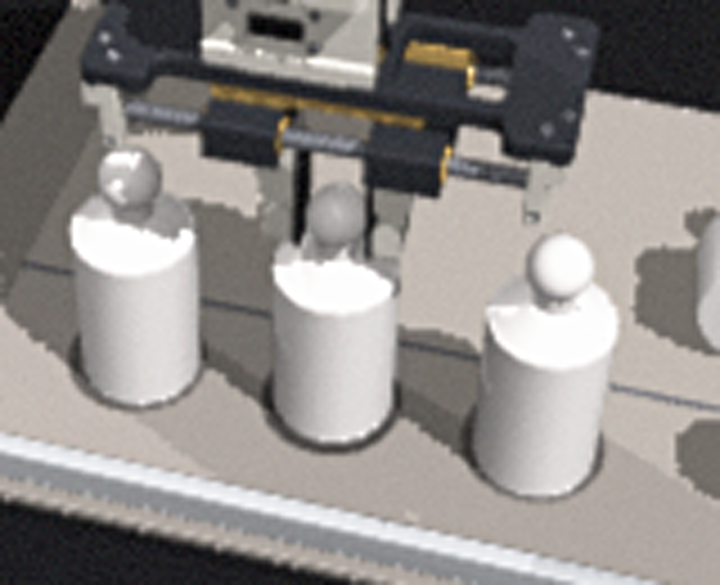

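>>> {"method": "drive_tool", "body": {
  "rows": [
    {"x": 0,"y": 0,"z": 0,"spin": 0,"fingers": -0.1},
    {"x": 0,"y": 0,"z": 0,"spin": 0,"fingers": 0.1},
    {"x": 0,"y": 0,"z": 0,"spin": 0,"fingers": 0.1},
    {"x": 0,"y": 0,"z": 0,"spin": 0,"fingers": 0.1},
    {"x": 0,"y": 0,"z": 0,"spin": 0,"fingers": 0.1}
  ]
}}

```text
time_s: 13.4
tcp_pos: [0.6496, -0.0667, 0.1328]
eef_rot: [-180.0, -0.0, -179.0]
contact_force: [0.2, 0.6, -0.3]
gripper_width: 0.0485
gripper_force: 0.0
```

>>> {"method": "drive_tool", "body": {
  "rows": [
    {"x": 0,"y": 0,"z": -0.01,"spin": 0,"fingers": 0.1},
    {"x": 0,"y": 0,"z": -0.03,"spin": 0,"fingers": 0.1},
    {"x": 0,"y": 0,"z": -0.06,"spin": 0,"fingers": 0.1},
    {"x": 0,"y": 0,"z": -0.1,"spin": 0,"fingers": 0.1},
    {"x": 0.05,"y": 0,"z": -0.12,"spin": 0,"fingers": 0.1},
    {"x": 0.1,"y": 0,"z": -0.12,"spin": 0,"fingers": 0.1},
    {"x": 0.15,"y": 0,"z": -0.12,"spin": 0,"fingers": 0.1},
    {"x": 0.2,"y": 0,"z": -0.12,"spin": 0,"fingers": 0.1},
    {"x": 0.2,"y": 0,"z": -0.12,"spin": 0,"fingers": 0.1},
    {"x": 0.2,"y": 0,"z": -0.12,"spin": 0,"fingers": 0.1}
  ]
}}

```text
time_s: 14.65
tcp_pos: [0.4502, -0.0702, 0.2541]
eef_rot: [180.0, 0.1, -179.0]
contact_force: [-0.3, -0.3, 0.3]
gripper_width: 0.0485
gripper_force: 0.0
```

```bash
python3 - <<'E'
from h import *
from plant import sensors,cams
s=sensors.get_state();print(s["tcp_pos"],s["gripper_width"],s["contact_force"])
a=cams.capture("scene")["pixels"][185:305,250:405,::-1]
b=cams.capture("top")["pixels"][95:215,245:370,::-1]
cv2.imwrite("pics/end.png",cv2.resize(np.hstack([a,b]),None,fx=2.85,fy=2.85,interpolation=cv2.INTER_CUBIC))
E
```

```text
[ 0.45017795 -0.07018974  0.25405769] 0.04845102254157347 [-0.30303368 -0.25929543  0.3217252 ]
```

View pics/end.png

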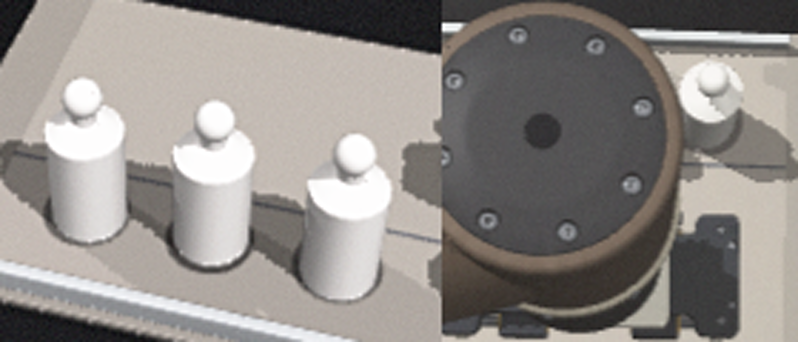

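All three jars stand upright with balls at (82,97), (215,121) and (355,155). The middle one may be a couple of mm towards the robot, so I'll measure it once numerically.

```bash
python3 - <<'E'
from h import *
from plant import cams
c=cams.capture("scene");g=cv2.cvtColor(c["pixels"],cv2.COLOR_RGB2GRAY)
np.set_printoptions(precision=4,suppress=True)
Z=6;roi=cv2.resize(g[200:310,250:400],None,fx=Z,fy=Z,interpolation=cv2.INTER_CUBIC)
ci=cv2.HoughCircles(cv2.GaussianBlur(roi,(9,9),0),cv2.HOUGH_GRADIENT,1.2,120,param1=120,param2=18,minRadius=33,maxRadius=52)
P=[]
for x,y,r_ in sorted(ci[0].tolist()):
    u=((x+.5)/Z-.5+250,(y+.5)/Z-.5+200);p=plane(*ray(c,u),.126);print(np.array(u),r_/Z,p)
E
```

```text
[271.6833 232.8833] 6.200000127156575 [ 0.6858 -0.1599  0.126 ]
[328.2833 268.4833] 8.09999974568685 [ 0.741  -0.0366  0.126 ]
```

The jar's foot is within about 2–3 mm of the disc centre, upright and released, and the neighbours haven't moved. Handing in.

```bash
python3 -c "
from plant import r
print(r.close_job())"
```

```text
the job is handed in; nothing more can be done
None
```

The toppled jar now stands upright on the empty middle place, released and about 2–3 mm nearer the robot than exact centre by the camera; the other two tall jars were not touched, and I handed the job in at about 15 s.

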